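# Prise the split retaining ring out of the polishing drum

### The arm

A 6-joint arm with a two-finger parallel gripper is mounted at the origin on a cart in front of the work surface, level with it; the furniture and walls round the work are solid. World frame = base frame: x ahead of the robot, y to its left, z up, the work surface at z = 0. Lengths are in m, angles in degrees, forces in N, time in s.
With the tool pointing down it reaches from about 0.375 to 0.9 m from the base axis. Payload 3.1 kg.
Tool frame: the origin (TCP) lies midway between the tips of the shut fingers; the grasp point (between the pads) lies 19 mm behind it; z points along the fingers, y is the line along which they close (so a half turn about z gives the same grasp; the last joint's range is limited). The gripper opens to 87 mm and grips with 3 to 60 N. Pads are 19 mm wide; open, the fingers measure 117 mm over their backs; the gripper's body (75 mm by 190 mm) begins 51 mm behind the grasp point.
Start: joints at [53.371, 30.224, 82.088, -0, 67.689, -10.227], TCP at [0.278, 0.56, 0.223] pointing down, gripper open.
Joint ranges: [-176.69, 176.69], [-43.24, 126.21], [12.49, 139.97], [-82, 262], [0, 151.66], [-163.58, 163.58]. Speed limits (degrees/s): [159.86, 159.86, 180, 180, 180, 180].

### API

Orientations are given as a 3x3 rotation matrix whose columns are the frame's x, y, z axes.
In Python, from workcell import get_obs, read_camera, calibration, sign_off gives the robot as it stands.
- The arm moves only by the shell command python3 -m jog 'ROWS' [FORCE]. ROWS is JSON, a list that holds one entry, the list of rows, each a list of 5 numbers: the closure in counts, from 0 (fully open) to 255 (shut), then the shift along the tool's x, y, z in cm, then the turn about the tool's z in rad. A call has 1 to 10 rows; each row is the pose to reach, as a shift and turn from the pose commanded when the call began, along the tool's axes at that moment; what a row does not reach only later rows make up. A row lasts 1/8 s, in which the tool goes at most 62.5 mm and 10.7 degrees, less where a joint would pass 70% of its speed; a pose out of reach is approached as far as the arm can. A call with a gripper value outside its range is refused whole. The fingers move at their own pace and stop on an object; FORCE is the grip in N (left out, the last holds). Time passes only in rows, so rows that repeat a pose let the fingers close. It gives the time, the measured TCP pose, the force, the opening and the grip force at its end, in the units of the state.
- get_obs(): the state, without advancing time (a new reading comes with each control period).
- read_camera(name): name is "scene" or "top" or "wrist"; returns the picture (420x560x3 uint8, blue, green, red); there is no depth.
- calibration(name): a dict with "intrinsics" (3x3 intrinsics, pixels), "camera_from_world" (4x4, takes a point from world to camera coordinates). Camera axes: x right, y down, z forward; pixel columns grow to the right and rows downward; lengths in m; the calibration is good to about 2 mm. The wrist camera is an equidistant fisheye: a pixel r from the principal point sees the ray r / f radians off the axis. A picture is of the moment at which its call begins: read the wrist's pose just before it. calibration takes no time and is no camera call; for the wrist camera it gives the pose at the moment of the call.
- sign_off(): hands the job in; it is judged then, once.
The state is a dict: "t": time; "joints": joint angles; "joint_vel": joint speeds; "tau": joint torques, N m; "ee_pos": TCP position; "orientation": TCP orientation; "force": force on the tool from outside, world axes, zero at the start; "wrist_torque": the same for the moment, N m; "finger_gap": opening from 0.0 (shut) to 1.0 (fully open); "gripper_force": force on a finger pad.
Only numpy, scipy, OpenCV 4.12 (cv2) and the standard library are available. Lean on these libraries where they do the work, as an engineer would, in place of code of your own. Each camera call takes 0.05 s, during which the arm holds its last target. There are 200 camera calls.

### The job

Open up the polishing drum: take the hook pick from its stand, use its toe to lift one end of the split retaining ring out of the groove, and work the ring free of the drum. Hang the pick back in its stand with its collar sitting on the fork, and lay the ring flat on the middle of the round cork mat. Leave the other things on the bench where they are.

Things in the scene. Friction and masses are not known exactly. Their poses are not given: they have to be found in the camera images.
- drum: Low round blue polishing drum with an aluminium rim, 120 mm across, fixed to the bench. Origin: centre of its underside; z up; -x is its front, where the ring's gap lies. The ring lies flush inside the rim (inner radius 51, wall 9, top at z 48 mm) on the lid and its ledge (top at z 40 mm). The middle of the lid, out to radius 22, is a well with its floor at z 28 to 30 mm.
- drum_keeper (a point): Top of the dark keeper lip on the drum's rim, straight across from the notch (30 degrees round from +x; 20 degrees to either side; z 51 to 55 mm). It overhangs the ring by 4 mm, so the ring cannot rise straight up: lift its end at the notch about 25 mm first, then draw the ring that way, away from the keeper. 28 to 34 mm leaves it lying on the rim, overhanging, free to grasp; 40 mm tips it off.
- drum_notch (a point): Centre of the notch under the ring's end on the -y side of the gap (210 degrees round, counterclockwise from above, from the drum's +x, radius 45, z 33.5 mm). It runs radially from the well in the lid out to the rim, 16 to 22 mm wide, floor at z 27 to 28 mm: the pick's toe comes down into it inside the ring (shank at radius about 21 mm) and slides outward under the ring.
- ring_center (a point): Centre, half-way up, of the loose flat split dark steel ring: outer diameter 100, inner 76 (band 12 mm wide), 8 mm thick, 0.13 kg, rigid. Its gap is 28 degrees (about 21 mm) wide, centred on the ring's own -x axis; z is normal to the ring. It starts with its axes along the drum's (to 2 degrees).
- ring_end (a point): Point in the middle of the band (radius 44 mm, half-way up) close to the ring's end on the -y side of the gap (8 degrees from the end face); the end that lies over the notch.
- pick_grip (a point): Centre of the upright orange handle of the loose hook pick (0.06 kg). Handle square, 18 x 18 mm, flats along the pick's x and y, from 36 mm below to 30 mm above this point. 42 mm below this point is the underside of the round steel collar (28 mm across, 6 high); below it a 6 mm shank runs down. z points up the handle; the bent toe points to the pick's -x.
- pick_toe (a point): Centre of the round end of the pick's toe. The toe is a 5 mm bar at right angles to the shank, at the bottom of it, 97 mm below pick_grip; this point is 10.5 mm from the shank's axis and the toe ends 2.5 mm farther.
- stand_seat (a point): Pick stand fixed to the bench: wooden foot and post with a steel fork. Point: centre of the seat on the fork, 75 mm above the bench, where the middle of the collar's underside belongs. The slot for the shank is 12 mm wide, open to the stand's -x; the pick goes in and out vertically, toe pointing out of the slot (-x). A 3.5 mm edge round the seat (36 mm square inside) holds the collar.
- mat_top (a point): Centre of the upper face of the round cork mat, 116 mm across, 6 mm thick, fixed to the bench. The ring goes here. The bench lamp's shade (about 140 mm across, an obstacle, fixed) hangs 0.5 m above the bench some 150 mm behind and to the right of it: keep the wrist low here, and swing in from the left or from the robot's side.
- flux_tin: Grey round tin, 57 mm across, 30 mm high; a bystander. Origin: centre of underside.
- brass_bowl: Brass bowl, 72 mm across, 36 mm high; a bystander. Origin: centre of underside.
- matchbox: Yellow matchbox, 46 x 59 x 15 mm; a bystander. Origin: centre of underside.
- eraser: Green polishing rubber, 33 x 41 x 11 mm; a bystander. Origin: centre of underside.

How it is judged (in metres and radians):
On the way:
1. the pick lifts the ring's end out of the groove (more than 9 mm above where it lay) (contact force between pick and snap_ring above 0.1 N and z of ring_end in the frame of drum above 0.053 m), for 0.1 s.
At the end, for the whole second after the job is handed in: The ring lies at rest flat on the cork mat (within 0.1 rad), its centre within 30 mm of the mat's centre and on its face; the pick hangs at rest upright in its stand (within 0.15 rad), its collar down on the fork's seat (within 3 mm in height, handle within 15 mm of the seat's centre) (horizontal distance between ring_center and mat_top below 0.03 m and z of ring_center in the frame of mat_top below 0.009 m and angle between the z axis of ring_center and the z axis of mat_top, either way round below 0.1 rad and linear speed of each of snap_ring, pick below 0.02 m/s and horizontal distance between pick_grip and stand_seat below 0.015 m and z of pick_grip in the frame of stand_seat between 0.036 and 0.045 m and angle between pick_grip's own z axis and vertical below 0.15 rad); the robot touches nothing.
It fails at once if a bystander (tin, bowl, matchbox, rubber) is moved more than 30 mm (distance of any of flux_tin, brass_bowl, matchbox, eraser from where it was at the start of the episode above 0.03 m).
It also fails if it takes over 58 s, if anything falls off the work surface, if the arm or the gripper's body presses on something with over 40 N, if the wrist force passes 120 N, or if a joint passes its speed limit or range.

## Working session

There is one attempt and no reset: what is moved stays moved. The work goes in short steps, Python scripts to look and compute and a shell command to move; the robot and the scene stay as the last step left them, time stands still between calls to the robot, and variables do not carry over. Pictures are saved under pics/ and viewed, at most 10 in all, crops included, and the job is handed in when it is done.

```bash
ls; mkdir -p pics; python3 - <<'E'
from workcell import *
import cv2,numpy as np
o=get_obs();print(o['t'],o['ee_pos'],o['orientation'],o['finger_gap'])
for n in("scene","top"):
    cv2.imwrite(f"pics/{n}0.png",read_camera(n));c=calibration(n);print(n,c['intrinsics'],np.round(c['camera_from_world'],3))
E
```

```text
pics
0.0 [0.27738571 0.55913245 0.2215457 ] [[-8.95677131e-01  4.44702651e-01 -1.42467949e-03]
 [ 4.44704746e-01  8.95675099e-01 -1.95111930e-03]
 [ 4.08382017e-04 -2.38113466e-03 -9.99997082e-01]] 0.9958104718870259
scene [[505.1638979   0.        276.953946 ]
 [  0.        505.1638979 212.4030592]
 [  0.          0.          1.       ]] [[ 0.875 -0.484  0.001 -0.524]
 [-0.204 -0.37  -0.906  0.177]
 [ 0.439  0.793 -0.423  0.779]
 [ 0.     0.     0.     1.   ]]
top [[545.50362238   0.         289.38647275]
 [  0.         545.50362238 213.82004332]
 [  0.           0.           1.        ]] [[ 0.021 -1.    -0.009 -0.098]
 [-0.995 -0.021 -0.1    0.574]
 [ 0.099  0.011 -0.995  0.997]
 [ 0.     0.     0.     1.   ]]
```

View pics/top0.png

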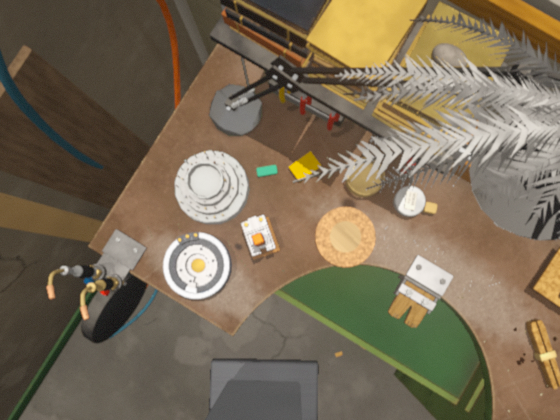

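View pics/scene0.png

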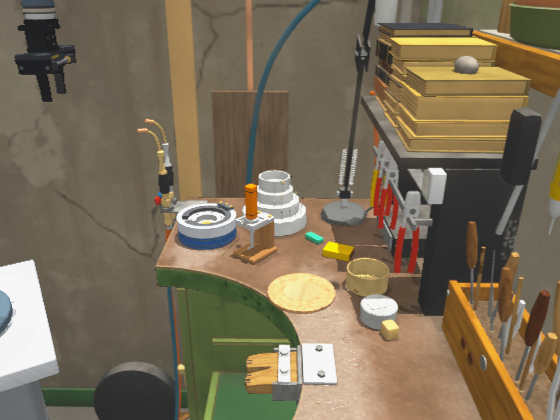

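The top view shows the drum at about (197,265), the pick and stand at (258,236), the mat at (345,236), the rubber at (266,170), the matchbox at (305,165) and the tin and bowl further right. I'll crop this area and enlarge it to get the yaws.

```bash
cat > h.py <<'E'
import numpy as np,cv2
from workcell import *
def ray(n,u,v,z):
    c=calibration(n);K=np.array(c['intrinsics']);T=np.array(c['camera_from_world'])
    if n=='wrist':
        x=(u-K[0,2])/K[0,0];y=(v-K[1,2])/K[1,1];r=np.hypot(x,y);d=np.array([np.sin(r)*x/r,np.sin(r)*y/r,np.cos(r)]) if r>0 else np.array([0,0,1.])
    else: d=np.linalg.solve(K,[u,v,1])
    R=T[:3,:3];o=-R.T@T[:3,3];d=R.T@d
    return o+d*(z-o[2])/d[2]
def proj(n,p):
    c=calibration(n);K=np.array(c['intrinsics']);T=np.array(c['camera_from_world'])
    q=T[:3,:3]@np.array(p)+T[:3,3]
    if n=='wrist':
        r=np.hypot(q[0],q[1]);t=np.arctan2(r,q[2]);return K[:2,2]+t*np.array([K[0,0]*q[0],K[1,1]*q[1]])/max(r,1e-9)
    return (K@(q/q[2]))[:2]
def togo(p):
    "shift in tool axes (cm) for TCP to world p"
    o=get_obs();return np.round(np.array(o['orientation']).T@(np.array(p)-o['ee_pos'])*100,2)
E
python3 - <<'E'
from h import *
t=cv2.imread('pics/top0.png');s=cv2.imread('pics/scene0.png')
a=cv2.resize(t[220:310,150:290],None,fx=5,fy=5,interpolation=cv2.INTER_CUBIC)
cv2.imwrite('pics/ct.png',a)
a=cv2.resize(s[170:270,160:310],None,fx=5,fy=5,interpolation=cv2.INTER_CUBIC)
cv2.imwrite('pics/cs.png',a)
for nm,u,v,z in[('drum',197,265,.048),('mat',345,236.5,.006),('pick top',258,239,.147)]:print(nm,ray('top',u,v,z))
E
```

```text
drum [0.47656721 0.08129244 0.048     ]
mat [ 0.53694804 -0.19243974  0.006     ]
pick top [ 0.52129818 -0.03569669  0.147     ]
```

View pics/ct.png

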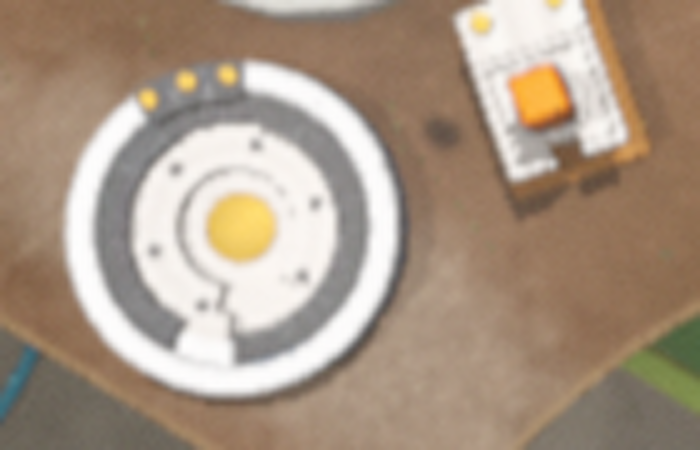

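View pics/cs.png

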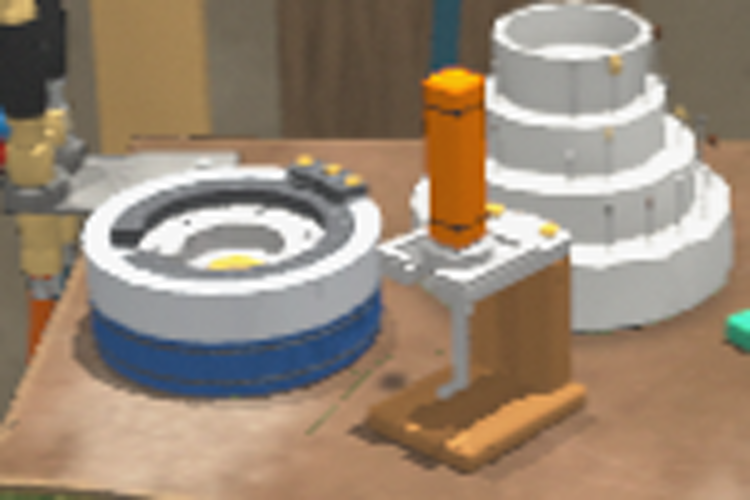

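The crops show:
- **Drum:** centre at px (197,265.8). The gap points at world 167°, so drum yaw is about -12.5° and the notch is at 197.5°.
- **Pick:** handle top at px (258.2,239.4). The fork's slot points at about 198°.

The toe already points along the notch direction. I'll grip with tool y at 18.5°, which needs a +0.787 rad turn.

```bash
python3 - <<'E'
from h import *
p=ray('top',258.2,239.4,.147);d=ray('top',197,265.8,.048);print(p,d)
print(togo([p[0],p[1],.24]))
q=proj('scene',[p[0],p[1],.147]);print(q, proj('scene',[d[0],d[1],.048]))
# handle hue centroid in scene
s=cv2.imread('pics/scene0.png')[170:230,235:270]; h=cv2.cvtColor(s,cv2.COLOR_BGR2HSV)
m=cv2.inRange(h,(5,150,120),(22,255,255));ys,xs=np.nonzero(m);print(xs.mean()+235,ys.min()+170,ys.max()+170, proj('scene',[p[0],p[1],.117]))
E
```

```text
[ 0.52064332 -0.0360457   0.147     ] [0.4751112  0.08123656 0.048     ]
[-48.25 -42.51  -1.76]
[249.12399165 185.37331704] [204.84598614 215.59173535]
250.88266666666667 183 219 [249.48945884 200.51826345]
```

```bash
python3 -m jog '[[[0,-3,-2.5,-6,0],[0,-8,-7,-9,0.1],[0,-13,-11.5,-9,0.25],[0,-18,-16,-9,0.4],[0,-23,-20,-9,0.55],[0,-28,-25,-9,0.7],[0,-33,-29,-9,0.787],[0,-38,-33.5,-9,0.787],[0,-43,-38,-6,0.787],[0,-48.2,-42.5,-2,0.787]]]' 60; python3 -m jog '[[[0,0,0,0,0],[0,0,0,0,0],[0,0,0,0,0]]]'; python3 - <<'E'
from h import *
o=get_obs();print(o['t'],o['ee_pos'],o['orientation'][:,1],o['joints']);cv2.imwrite('pics/w1.png',read_camera('wrist'))
print(proj('wrist',[.5206,-.036,.147]),proj('wrist',[.4751,.0812,.048]),np.round(calibration('wrist')['camera_from_world'],3).tolist(),calibration('wrist')['intrinsics'])
E
```

```text
t: 1.35
ee_pos: [0.4985, 0.0194, 0.2705]
orientation: [[-0.317, 0.948, 0.003], [0.948, 0.317, -0.0], [-0.001, 0.003, -1.0]]
force: [1.1, 1.1, 0.8]
finger_gap: 0.998
gripper_force: 0.0
t: 1.72
ee_pos: [0.4969, 0.0228, 0.2708]
orientation: [[-0.319, 0.948, 0.0], [0.948, 0.319, 0.0], [0.0, 0.001, -1.0]]
force: [-0.1, 1.0, -0.3]
finger_gap: 0.998
gripper_force: 0.0
1.725 [0.49692267 0.02280458 0.27076663] [9.47704658e-01 3.19148266e-01 5.16065919e-04] [-1.02775257e+01  1.68918735e+01  9.65671327e+01  1.99959667e-02
  6.65173437e+01 -2.88969170e+01]
[280.18035572 264.32573983] [274.90946154 128.51058106] [[0.947, 0.32, 0.001, -0.479], [0.305, -0.902, 0.306, -0.184], [0.099, -0.29, -0.952, 0.396], [0.0, 0.0, 0.0, 1.0]] [[325.1922621    0.         277.13030546]
 [  0.         325.1922621  211.92081857]
 [  0.           0.           1.        ]]
```

View pics/w1.png

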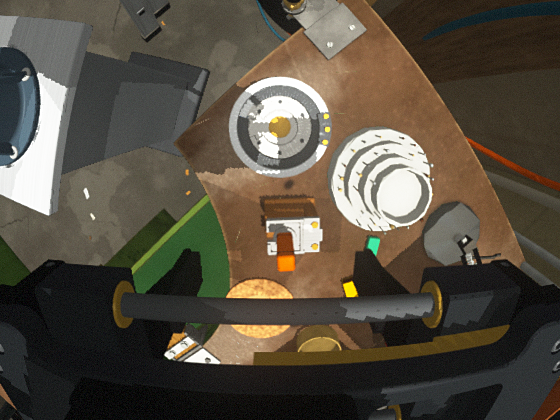

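The wrist view puts the handle top at about (285,263) and the drum centre at (280,127). Both are about 5 px right of my prediction, so I'll shift the x estimates by about +2.5 mm. The flats line up with the tool axes, so I'll descend and grip.

```bash
python3 -m jog '[[[0,-3.5,0.4,2,0],[0,-6.4,0.65,6,0],[0,-6.4,0.65,10,0],[0,-6.4,0.65,14,0],[0,-6.4,0.65,17.3,0],[0,-6.4,0.65,17.3,0],[0,-6.4,0.65,17.3,0]]]' 60; python3 -m jog '[[[255,0,0,0,0],[255,0,0,0,0],[255,0,0,0,0],[255,0,0,0,0],[255,0,0,0,0],[255,0,0,0,0]]]' 60
```

```text
t: 2.65
ee_pos: [0.5248, -0.0366, 0.0986]
orientation: [[-0.319, 0.948, 0.002], [0.948, 0.319, -0.001], [-0.001, 0.002, -1.0]]
force: [0.3, 0.4, 0.3]
finger_gap: 0.999
gripper_force: 0.0
t: 3.4
ee_pos: [0.5237, -0.0371, 0.0972]
orientation: [[-0.317, 0.948, -0.0], [0.948, 0.317, 0.0], [0.0, -0.0, -1.0]]
force: [0.7, 0.0, 0.6]
finger_gap: 0.395
gripper_force: 0.0
```

```bash
python3 -m jog '[[[255,0,0,0,0],[255,0,0,0,0],[255,0,0,0,0],[255,0,0,0,0]]]' 60
```

```text
t: 3.9
ee_pos: [0.5239, -0.0371, 0.0973]
orientation: [[-0.317, 0.948, 0.0], [0.948, 0.317, -0.0], [-0.0, 0.0, -1.0]]
force: [0.8, 0.3, -0.5]
finger_gap: 0.208
gripper_force: 60.0
```

```bash
python3 -m jog '[[[255,0,0,-3,0],[255,0,0,-6,0],[255,0,0,-9.5,0],[255,3,-0.6,-10,0],[255,7,-1.5,-10,0],[255,11,-2.3,-9,0],[255,12.8,-2.7,-7,0],[255,12.8,-2.7,-5.5,0],[255,12.8,-2.7,-5.5,0],[255,12.8,-2.7,-5.5,0]]]'; python3 - <<'E'
from h import *
o=get_obs();print(o['t'],o['ee_pos'],o['finger_gap'],o['gripper_force'])
w=read_camera('wrist');s=read_camera('scene')
e=o['ee_pos']
a=cv2.resize(w[60:310,150:430],None,fx=2,fy=2,interpolation=cv2.INTER_CUBIC)
b=cv2.resize(s[170:260,165:255],(500,500),interpolation=cv2.INTER_CUBIC)
cv2.imwrite('pics/w2.png',w);cv2.imwrite('pics/s2.png',s)
c=np.zeros((600,800,3),np.uint8);c[:500,:560]=a;c2=cv2.resize(b,(240,240));c[:240,560:]=c2;cv2.imwrite('pics/v2.png',c)
for p in([.478,.082,.048],[e[0],e[1],.0973-.02-.0 if 0 else e[2]-.0773],[e[0]-.0123,e[1]-.0041,e[2]-.0773]):print(proj('wrist',p),proj('scene',p),proj('top',p))
cv2.imwrite('pics/t2.png',read_camera('top'))
E
```

```text
t: 5.15
ee_pos: [0.458, 0.0755, 0.1526]
orientation: [[-0.317, 0.948, 0.001], [0.948, 0.317, -0.0], [-0.0, 0.001, -1.0]]
force: [-0.0, 0.0, 0.1]
finger_gap: 0.202
gripper_force: 60.0
5.15 [0.45798158 0.07552401 0.15264496] 0.20154079591359716 59.99803430400789
[300.64795015 208.79294933] [206.03135307 215.1593174 ] [196.64406714 264.20531831]
[276.29984642 218.90671128] [197.0447013  206.06132977] [197.11423505 275.48200809]
[259.76983586 218.87951247] [191.91704404 208.04409291] [199.15561966 282.50914045]
```

View pics/v2.png

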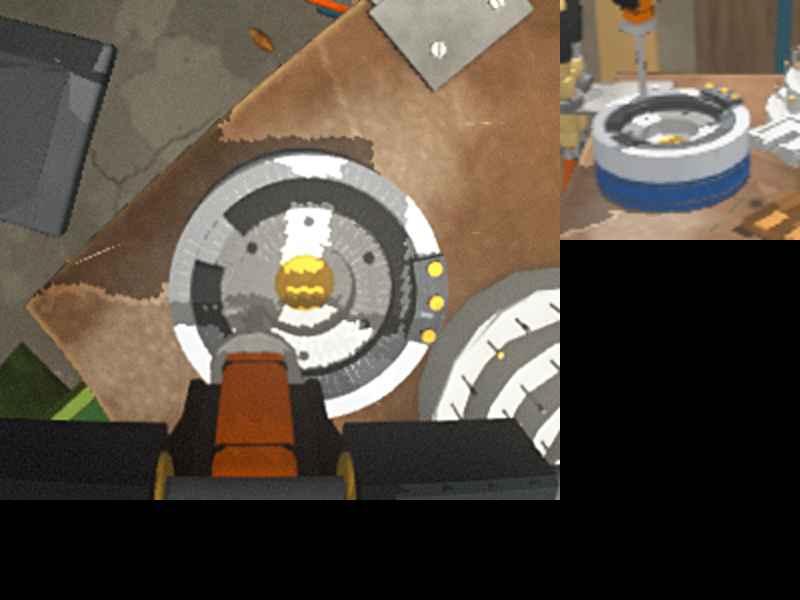

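The close view shows the drum rim clearly, with bolts at crop (435,269), (437,303) and (428,336). The ring's end over the notch is near crop (205,262), and the pick is held straight. I'll fit the drum's centre and yaw from these points.

```bash
python3 - <<'E'
from h import *
from scipy.optimize import least_squares as LS
def W(x,y): return ((x+.5)/2-.5+150,(y+.5)/2-.5+60)
def T(x,y): return ((x+.5)/5-.5+150,(y+.5)/5-.5+220)
def fit(n,pts,r=.06,z=.048):
    P=np.array([ray(n,*p,z)[:2] for p in pts]);s=LS(lambda c:np.hypot(*(P-c[:2]).T)-r,P.mean(0));return s.x,s.fun*1e3
c1,_=fit('wrist',[W(*p) for p in[(168,285),(310,150),(225,178),(392,180),(447,262),(335,419),(185,355)]]);print(c1,_.round(1))
c2,_=fit('top',[T(*p) for p in[(65,225),(405,230),(235,397),(120,350),(350,348),(350,105),(290,68)]]);print(c2,_.round(1))
for n,c,f,k,g in(('wrist',c1,W,(437,303),[(225,214),(205,262)]),('top',c2,T,(187,82),[(183,350),(235,352)])):
    a=ray(n,*f(*k),.055)[:2]-c;print(n,'keeper',np.degrees(np.arctan2(*a[::-1])),np.hypot(*a))
    for q in g:
        a=ray(n,*f(*q),.048)[:2]-c;print('gapend',np.degrees(np.arctan2(*a[::-1])),np.hypot(*a))
# held pick check: collar & handle top edges in wrist
e=get_obs()['ee_pos']
for dz in(-.0167,-.0227,-.0773,.0497):print(dz,(np.array(proj('wrist',[e[0],e[1],e[2]+dz]))-[150,60])*2)
# same for top view
t=cv2.imread('pics/t2.png');cv2.imwrite('pics/t2c.png',cv2.resize(t[220:310,150:290],None,fx=5,fy=5,interpolation=cv2.INTER_CUBIC))
E
```

```text
[0.48014372 0.08498334] [1.  1.6 1.3 0.3 2.5 2.8 1.7]
[0.4761941  0.08155229] [2.8 1.8 1.2 0.8 0.6 0.9 1.6]
wrist keeper 16.340397177687503 0.05559279033508368
gapend 154.46066812001808 0.04983946727466873
gapend -178.88470095218082 0.0467054612884209
top keeper 19.651208994177388 0.05592701604371047
gapend 158.34142147446138 0.04802605046989201
gapend -178.38224561637531 0.044961408438385135
-0.0167 [253.00396575 383.70404286]
-0.0227 [253.01303878 375.64759445]
-0.0773 [253.08087596 318.45358932]
0.0497 [252.87442476 513.4839347 ]
```

```bash
python3 -m jog '[[[255,0.15,0.1,0,0],[255,0.15,0.1,1,0],[255,0.15,0.1,2,0],[255,0.15,0.1,3,0],[255,0.15,0.1,3.7,0],[255,0.15,0.1,4.2,0],[255,0.15,0.1,4.2,0],[255,0.15,0.1,4.2,0]]]'
```

```text
t: 6.3
ee_pos: [0.4582, 0.0774, 0.1105]
orientation: [[-0.317, 0.948, 0.0], [0.948, 0.317, -0.0], [-0.0, 0.0, -1.0]]
force: [-0.1, 0.4, 0.1]
finger_gap: 0.207
gripper_force: 60.0
```

```bash
python3 -m jog '[[[255,0,-0.3,0,0],[255,0,-0.6,0,0],[255,0,-0.9,0,0],[255,0,-1.2,0,0],[255,0,-1.2,0,0],[255,0,-1.2,0,0]]]'; python3 -m jog '[[[255,0,0,-0.2,0],[255,0,0,-0.4,0],[255,0,0,-0.6,0],[255,0,0,-0.8,0],[255,0,0,-1.0,0],[255,0,0,-1.0,0]]]'
```

```text
t: 7.05
ee_pos: [0.4467, 0.0736, 0.1103]
orientation: [[-0.317, 0.948, 0.0], [0.948, 0.317, -0.0], [-0.0, 0.0, -1.0]]
force: [0.2, 0.5, -0.8]
finger_gap: 0.201
gripper_force: 60.0
t: 7.8
ee_pos: [0.4468, 0.0736, 0.1205]
orientation: [[-0.317, 0.948, 0.0], [0.948, 0.317, -0.0], [-0.0, 0.0, -1.0]]
force: [0.5, 1.0, -0.9]
finger_gap: 0.206
gripper_force: 60.0
```

```bash
python3 -m jog '[[[255,0,0,-0.3,0],[255,0,0,-0.6,0],[255,0,0,-0.9,0],[255,0,0,-1.2,0],[255,0,0,-1.5,0],[255,0,0,-1.8,0],[255,0,0,-2.1,0],[255,0,0,-2.1,0],[255,0,0,-2.1,0]]]'; python3 - <<'E'
from h import *
w=read_camera('wrist');s=read_camera('scene')
a=cv2.resize(w[90:290,190:430],None,fx=2,fy=2,interpolation=cv2.INTER_CUBIC)
b=cv2.resize(s[180:260,165:245],(320,320),interpolation=cv2.INTER_CUBIC)
c=np.zeros((400,800,3),np.uint8);c[:,:480]=a;c[:320,480:]=b;cv2.imwrite('pics/v3.png',c)
E
```

```text
t: 8.93
ee_pos: [0.4465, 0.0736, 0.1413]
orientation: [[-0.317, 0.948, -0.0], [0.948, 0.317, 0.0], [0.0, -0.0, -1.0]]
force: [-0.5, 1.1, -0.6]
finger_gap: 0.204
gripper_force: 60.0
```

View pics/v3.png

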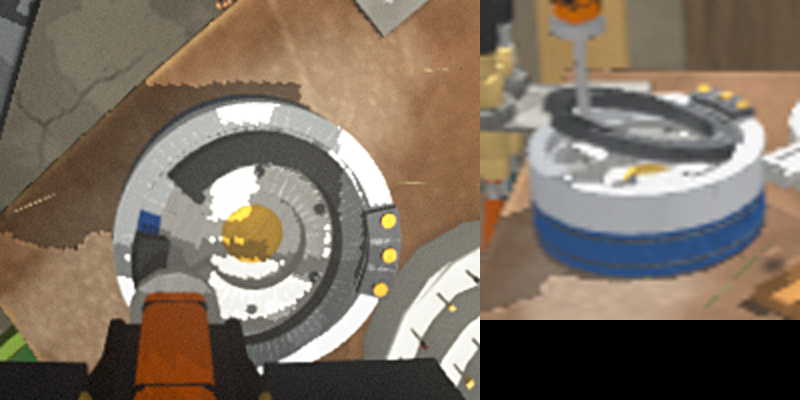

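The ring's end is lifted clear in both views, resting on the toe with the far side under the keeper. Next I'll draw it 32 mm outward.

```bash
python3 -m jog '[[[255,0,-0.4,0,0],[255,0,-0.8,0,0],[255,0,-1.2,0,0],[255,0,-1.6,0,0],[255,0,-2.0,0,0],[255,0,-2.4,0,0],[255,0,-2.8,0,0],[255,0,-3.2,0,0],[255,0,-3.2,0,0],[255,0,-3.2,0,0]]]'; python3 - <<'E'
from h import *
w=read_camera('wrist');s=read_camera('scene')
a=cv2.resize(w[90:290,190:430],None,fx=2,fy=2,interpolation=cv2.INTER_CUBIC)
b=cv2.resize(s[180:260,165:245],(320,320),interpolation=cv2.INTER_CUBIC)
c=np.zeros((400,800,3),np.uint8);c[:,:480]=a;c[:320,480:]=b;cv2.imwrite('pics/v4.png',c)
E
```

```text
t: 10.28
ee_pos: [0.4161, 0.0635, 0.1413]
orientation: [[-0.317, 0.948, -0.0], [0.948, 0.317, -0.0], [0.0, -0.0, -1.0]]
force: [0.2, -0.4, -1.3]
finger_gap: 0.201
gripper_force: 60.0
```

View pics/v4.png

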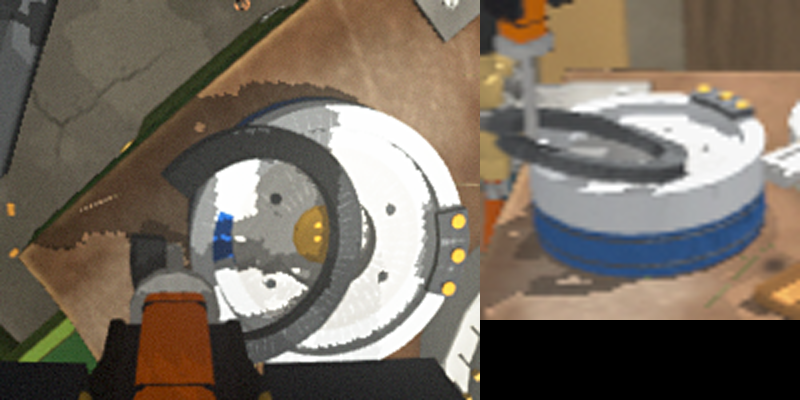

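The ring now overhangs the rim toward the notch side, and its gap is on the tool +x side of the shank. I'll lower it onto the rim, slip the toe sideways into the gap and lift out.

```bash
python3 -m jog '[[[255,0,0,0.4,0],[255,0,0,0.8,0],[255,0,0,1.2,0],[255,0,0,1.6,0],[255,0,0,1.9,0],[255,0,0,2.2,0],[255,0,0,2.2,0],[255,0,0,2.2,0]]]'; python3 - <<'E'
from h import *
w=read_camera('wrist');s=read_camera('scene')
a=cv2.resize(w[90:290,190:430],None,fx=2,fy=2,interpolation=cv2.INTER_CUBIC)
b=cv2.resize(s[180:260,165:245],(320,320),interpolation=cv2.INTER_CUBIC)
c=np.zeros((400,800,3),np.uint8);c[:,:480]=a;c[:320,480:]=b;cv2.imwrite('pics/v5.png',c)
E
```

```text
t: 11.38
ee_pos: [0.4164, 0.0635, 0.1193]
orientation: [[-0.317, 0.948, 0.0], [0.948, 0.317, -0.0], [-0.0, 0.0, -1.0]]
force: [-0.7, 0.9, -1.4]
finger_gap: 0.208
gripper_force: 60.0
```

View pics/v5.png

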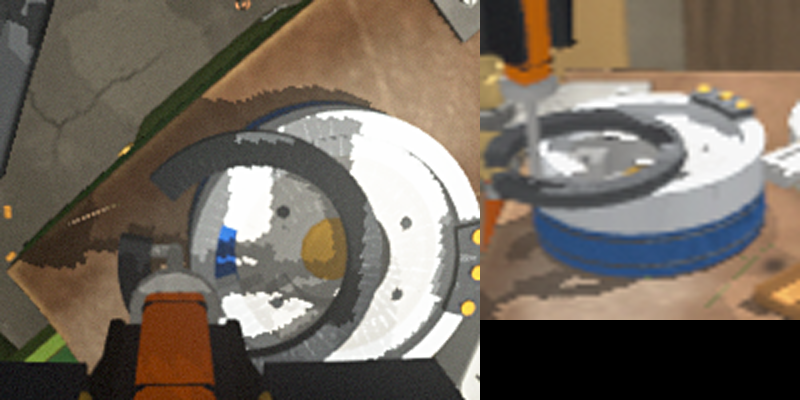

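In the scene crop the ring's ellipse now has the same aspect as the rim's, so it lies flat on the rim. Next is the tangential slide into the gap.

```bash
python3 -m jog '[[[255,0.3,0,0.2,0],[255,0.6,0.05,0.2,0],[255,0.9,0.1,0.2,0],[255,1.2,0.2,0.2,0],[255,1.5,0.25,0.2,0],[255,1.8,0.3,0.2,0],[255,2.1,0.3,0.2,0],[255,2.1,0.3,0.2,0],[255,2.1,0.3,0.2,0]]]'; python3 - <<'E'
from h import *
w=read_camera('wrist');s=read_camera('scene')
a=cv2.resize(w[90:290,190:430],None,fx=2,fy=2,interpolation=cv2.INTER_CUBIC)
b=cv2.resize(s[180:260,165:245],(320,320),interpolation=cv2.INTER_CUBIC)
c=np.zeros((400,800,3),np.uint8);c[:,:480]=a;c[:320,480:]=b;cv2.imwrite('pics/v6.png',c)
E
```

```text
t: 12.6
ee_pos: [0.4125, 0.0843, 0.1173]
orientation: [[-0.317, 0.948, 0.0], [0.948, 0.317, -0.0], [-0.0, 0.0, -1.0]]
force: [-0.1, -0.1, -1.1]
finger_gap: 0.204
gripper_force: 60.0
```

View pics/v6.png

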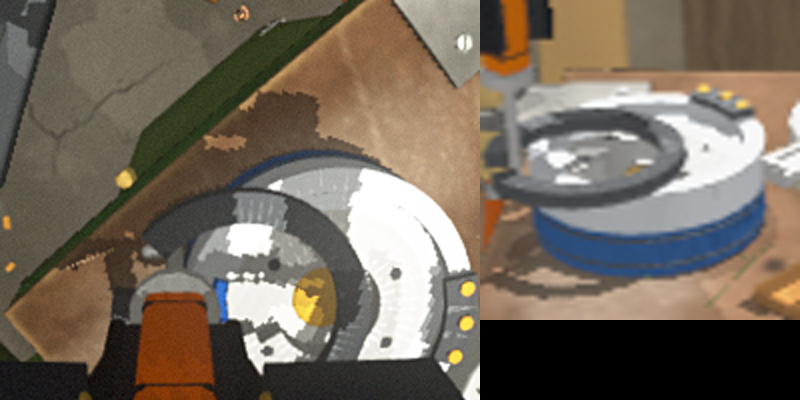

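The pick is now near the upper end of the gap. By pixel scale the gap spans about 7 to 18 mm of slide and I'm at 21, so I'll back off 6.5 mm and lift out. I have used all my pictures, so checks from here are numeric.

```bash
python3 -m jog '[[[255,-0.3,0,0,0],[255,-0.65,0,0,0],[255,-0.65,0,0,0],[255,-0.65,0,-0.5,0],[255,-0.65,0,-1,0],[255,-0.65,0,-1.5,0],[255,-0.65,0,-2,0],[255,-0.65,0,-2.5,0],[255,-0.65,0,-2.5,0]]]'; python3 - <<'E'
from h import *
o=get_obs();s=read_camera('scene');w=read_camera('wrist');cv2.imwrite('pics/s7.png',s);cv2.imwrite('pics/w7.png',w)
# ring in scene: dark-mask diff with an image after lower
def m(i):
    h=cv2.cvtColor(i,cv2.COLOR_BGR2HSV);return ((h[...,2]<95)&(h[...,1]<60))
b=s[195:235,172:225]
print('\n'.join(''.join('#' if q else '.' for q in r) for r in m(b)[::2]))
print(o['force'])
E
```

```text
t: 13.82
ee_pos: [0.4148, 0.0782, 0.1427]
orientation: [[-0.318, 0.948, 0.001], [0.948, 0.318, -0.0], [-0.0, 0.001, -1.0]]
force: [-0.1, 0.9, -0.3]
finger_gap: 0.201
gripper_force: 60.0
.....................................................
.....................................................
.....................................................
.....................................................
.....................................................
...............................................###...
......................#.............................#
#..........####################......................
.........##########################..................
#....#########..................#####................
...................................###...............
###..................................................
#.#........................................#.........
.........................................##..........
###...................................####...........
..................................######.............
####.......................#########.................
################################.....................
.....##################..............................
.....................................................
[-0.10021497  0.90185324 -0.30563268]
```

```bash
python3 -m jog '[[[255,0,0,-3,0],[255,0,0,-5.7,0],[255,-4,1.8,-5.7,0],[255,-8,3.7,-5.7,0],[255,-12,5.5,-5.7,0],[255,-14.4,6.67,-5.7,0],[255,-14.4,6.67,-5.7,0],[255,-14.4,6.67,-5.7,0],[255,-14.4,6.67,-5.7,0]]]'; python3 - <<'E'
from h import *
print(togo([.5239,-.0371,.0973]),get_obs()['ee_pos'])
E
```

```text
t: 15.05
ee_pos: [0.5221, -0.0361, 0.1991]
orientation: [[-0.318, 0.948, -0.002], [0.948, 0.318, 0.001], [0.001, -0.001, -1.0]]
force: [0.1, 0.4, -0.5]
finger_gap: 0.206
gripper_force: 60.0
[-0.17  0.15 10.18] [ 0.52214828 -0.03606015  0.19910648]
```

```bash
python3 -m jog '[[[255,-0.1,0.1,0,0],[255,-0.1,0.1,2.5,0],[255,-0.1,0.1,5,0],[255,-0.1,0.1,7,0],[255,-0.1,0.1,8.5,0],[255,-0.1,0.1,9.5,0],[255,-0.1,0.1,10.0,0],[255,-0.1,0.1,10.15,0],[255,-0.1,0.1,10.15,0],[255,-0.1,0.1,10.15,0]]]'
```

```text
t: 16.3
ee_pos: [0.5251, -0.0379, 0.0982]
orientation: [[-0.317, 0.948, 0.001], [0.948, 0.317, -0.0], [-0.001, 0.001, -1.0]]
force: [0.0, -0.9, 0.4]
finger_gap: 0.197
gripper_force: 60.0
```

```bash
python3 -m jog '[[[0,0,0,0,0],[0,0,0,0,0],[0,0,0,0,0],[0,0,0,0,0],[0,0,0,-1,0],[0,0,0,-4,0],[0,0,0,-8,0],[0,0,0,-12,0],[0,0,0,-12,0],[0,0,0,-12,0]]]'; python3 - <<'E'
from h import *
o=get_obs();print(o['ee_pos'],o['finger_gap'])
def om(i):
    h=cv2.cvtColor(i,cv2.COLOR_BGR2HSV);s=cv2.inRange(h,(5,150,120),(22,255,255))[165:230,235:270];y,x=np.nonzero(s);return x.mean()+235,x.min()+235,x.max()+235,y.min()+165,y.max()+165
print(om(cv2.imread('pics/scene0.png')));s=read_camera('scene');cv2.imwrite('pics/s8.png',s);print(om(s))
t=read_camera('top');cv2.imwrite('pics/t8.png',t)
# dark ring pixels in top view near drum, subtract keeper
h=cv2.cvtColor(t,cv2.COLOR_BGR2HSV)
b=(h[...,2]<125)&(h[...,1]<60)
print('\n'.join(''.join('#' if q else '.' for q in r) for r in b[228:312,155:240:1][::2]))
E
```

```text
t: 17.55
ee_pos: [0.5241, -0.0377, 0.2177]
orientation: [[-0.317, 0.948, -0.001], [0.948, 0.317, 0.0], [0.0, -0.0, -1.0]]
force: [-0.8, 0.7, -0.8]
finger_gap: 1.0
gripper_force: 0.0
[ 0.52413416 -0.03765286  0.21770309] 0.9995895774123703
(np.float64(250.88266666666667), np.int64(244), np.int64(269), np.int64(183), np.int64(219))
(np.float64(250.75682382133994), np.int64(244), np.int64(269), np.int64(184), np.int64(219))
..................#################..................................................
.................###################.................................................
................#######################..............................................
...............###########################...........................................
..............################################..##.#.................................
.............########################################.#..............................
............#################################################........................
...........#######################...###########################.#.##.#..
[... 2236 characters left out ...]
###########.
############...........................................####..##############.###..#...
###############............####.............................#####################..##
##.#.#############...........##............................#####.###########.#..#....
..#####################.........#.........................#####...######.#...###..#..
.........################..............................######....##.##.##........#...
..............############.........##...............#########..###.#................#
...................###########....##...............############.....................#
..........................######.###..............#########..........................
```

```bash
python3 -m jog '[[[0,4,-2.6,0,0],[0,8,-5.2,0,-0.08],[0,11,-7,2,-0.166],[0,12.3,-8,5,-0.166],[0,12.3,-8,5,-0.166],[0,12.3,-8,5,-0.166],[0,12.3,-8,5,-0.166]]]'; cat > rf.py <<'E'
from h import *
from scipy.optimize import least_squares as LS
w=read_camera('wrist');cv2.imwrite('pics/w9.png',w);e=get_obs()['ee_pos']
g=cv2.cvtColor(w,cv2.COLOR_BGR2HSV);m=((g[...,2]<100)&(g[...,1]<70)).astype(float);m=cv2.GaussianBlur(m,(3,3),0)
T=calibration('wrist')
def score(cx,cy,yaw,z):
    th=np.radians(np.arange(0,360,4));s=0;n=0
    gap=abs((np.degrees(th)-yaw-180+180)%360-180)<14
    for r,sg in((.041,1),(.044,1),(.047,1),(.034,-1),(.0545,-1)):
        for t,gp in zip(th,gap):
            p=[cx+r*np.cos(t),cy+r*np.sin(t),z]
            u,v=proj_(p)
            if 0<=u<559 and 0<=v<VM:
                k=-1 if gp and sg>0 else sg
                s+=k*m[int(round(v)),int(round(u))];n+=1 if sg>0 else 0
    return s/n
K=np.array(T['intrinsics']);M=np.array(T['camera_from_world'])
def proj_(p):
    q=M[:3,:3]@p+M[:3,3];r=np.hypot(q[0],q[1]);t=np.arctan2(r,q[2]);return K[0,2]+t*K[0,0]*q[0]/r,K[1,2]+t*K[0,0]*q[1]/r
VM=255
best=max(((score(cx,cy,yw,Z),cx,cy,yw) for cx in np.arange(CX-.016,CX+.017,.004) for cy in np.arange(CY-.016,CY+.017,.004) for yw in range(Y0-24,Y0+25,8)))
for d,dy in((.002,4),(.001,2)):
    _,a,b,y=best
    best=max(((score(a+i*d,b+j*d,y+k*dy,Z),a+i*d,b+j*d,y+k*dy) for i in(-2,-1,0,1,2) for j in (-2,-1,0,1,2) for k in(-1,0,1)))
print(best)
E
(echo "CX,CY,Y0,Z=.4484,.074,-12,.056"; cat rf.py)>rf1.py; python3 rf1.py
```

```text
t: 18.52
ee_pos: [0.4116, 0.0528, 0.1685]
orientation: [[-0.469, 0.883, 0.003], [0.883, 0.469, -0.0], [-0.002, 0.002, -1.0]]
force: [-0.8, -0.6, -0.3]
finger_gap: 1.001
gripper_force: 0.0
(np.float64(0.37222222222222223), np.float64(0.4384), np.float64(0.07600000000000001), -6)
```

```bash
python3 - <<'E'
from h import *
w=cv2.imread('pics/w9.png');o=get_obs();print(o['ee_pos'])
g=cv2.cvtColor(w,cv2.COLOR_BGR2HSV)
b=cv2.resize(g,None,fx=.25,fy=.25,interpolation=cv2.INTER_AREA)
L=np.full(b.shape[:2],'.');L[(b[...,2]<115)&(b[...,1]<80)]='o';L[(b[...,2]<85)&(b[...,1]<80)]='#';L[b[...,2]>170]='W'
print('\n'.join(''.join(r) for r in L[15:72,40:110]))
c=[.4484,.074]
print(proj('wrist',[c[0],c[1],.056])/4,proj('wrist',[c[0]-.042,c[1]-.014,.056])/4, proj('wrist',[.4785,.0838,.048])/4)
E
```

```text
[0.41145669 0.0528038  0.16850281]
##############oooooooooooooooooooooooooo.Woo...o.............W........
##############o#ooooooooooooooooooooooooo.W...oo..........o...........
#############ooo##ooooooooooooooooooooooooo.W.o..........##...........
############oooo###oooooooooooooooooooooooo...W....ooo#....o..........
############oooo##oooooooooooooooo...oooooooo.....oooo#.........W.....
############ooo###ooooooooooooooooo..ooooooooo#..W.o#.......o.WW......
#################oooooooooooooooooo..ooooooooooo#.W.........WWWW......
###########o#####ooooooooooooooooooooooooooooooooo............WW......
##########ooo###ooooooooooooooooooooooo..ooooooooo....................
##########ooo###ooooooooooooooooooooooo..ooooooo.............o........
##########ooo##ooooooooooooooooooooooooooooo..........................
#########oooo##ooooooooooooooooooooooooo#.....................o...W...
#########ooo##ooooooooooooooooooooooooo...........................W...
########oooo##ooooooooooooooooooooooo..........................o......
#######oooo##oooooooooooooooooooooo#..................................

[... 2359 characters left out ...]
.......................WWWW...WW.####.WWW.ooo.WWW.o.o.
.......###..............................WWWWWWWW.#####WW.ooo.WWWWoo.oW
......####................................WWWWWWW######..ooo.WWWooooWW
......####....................................WW.######o.oooWWW.ooo.WW
...#.####.......................................#########oo.WWWooo####
....######......................................##########oWWW.ooo####
...#######......................................##########oWWW.Woo####
...#######......................................###########.WWoo.o#..#
...#######.......................................###########o.ooW#....
[81.12217409 51.16343967] [68.872781   49.14418231] [88.96391034 51.98080242]
```

```bash
sed -e "s/w=read_camera('wrist');cv2.imwrite('pics\/w9.png',w)/w=cv2.imread('pics\/w9.png')/" -e 's/<100)&(g\[...,1\]<70/<125)\&(g[...,1]<85/' -e 's/(.034,-1),//' rf1.py > rf2.py; python3 rf2.py
python3 - <<'E'
from h import *
w=cv2.imread('pics/w9.png');g=cv2.cvtColor(w,cv2.COLOR_BGR2HSV)
for v in range(168,240,8):
    print(v,' '.join(f'{a}/{b}' for a,b in zip(g[v,252:312:4,2],g[v,252:312:4,1])))
for v in range(168,252,8):
    p=[u for u in range(250,300) if g[v,u,1]<85 and g[v,u,2]<125]
    if p: print(v,p[0],ray('wrist',p[0],v,.056)[:2])
E
```

```text
(np.float64(0.6960648148148149), np.float64(0.4404), np.float64(0.07400000000000001), -10)
168 85/120 82/128 87/103 80/102 87/108 89/103 144/117 146/126 153/112 132/99 104/25 91/87 72/96 104/7 151/5
176 87/108 84/118 80/112 82/100 94/98 92/103 87/94 90/105 96/85 93/88 93/88 58/66 93/8 173/4 170/5
184 79/113 81/107 84/106 94/95 59/9 62/16 110/5 64/44 101/81 97/81 56/50 92/11 255/0 166/9 167/6
192 153/113 158/105 151/103 73/59 62/25 88/6 114/0 178/90 177/92 107/67 59/17 167/6 171/6 176/4 123/147
200 148/102 154/93 160/94 66/15 65/12 63/12 66/23 166/83 180/82 94/90 84/6 255/1 235/1 128/110 119/146
208 160/97 174/95 169/88 99/62 63/16 60/9 69/7 100/74 140/89 146/89 83/18 167/8 175/9 111/7 118/11
216 143/96 151/91 140/87 167/92 99/0 107/5 118/13 74/10 84/76 80/70 82/62 250/2 251/0 251/0 251/1
224 140/98 152/82 145/90 146/86 139/79 108/5 123/10 121/8 98/13 154/78 128/86 255/0 254/0 253/1 254/1
232 142/90 151/98 143/91 154/81 143/87 150/92 97/16 98/3 115/2 123/6 65/20 132/77 251/0 249/1 232/1
168 291 [0.40620831 0.08878218]
176 279 [0.40042834 0.07771355]
184 266 [0.39379501 0.06614793]
192 264 [0.39556916 0.05895271]
200 264 [0.39891952 0.05248799]
208 264 [0.40231278 0.04593029]
216 266 [0.40733575 0.04011111]
224 270 [0.41403112 0.03504234]
232 274 [0.42084136 0.02987972]
240 282 [0.43102756 0.02633621]
248 295 [0.44555004 0.02487035]
```

```bash
cat > jf.py <<'E'
from h import *
from scipy.optimize import differential_evolution as DE
import sys
def mask(f,V,S):
    g=cv2.cvtColor(cv2.imread(f),cv2.COLOR_BGR2HSV);return cv2.GaussianBlur(((g[...,2]<V)&(g[...,1]<S)).astype(np.float32),(0,0),1)
I={'wrist':mask('pics/w9.png',125,85),'scene':mask('pics/s8.png',95,60)}
C={n:(np.array(calibration(n)['intrinsics']),np.array(calibration(n)['camera_from_world'])) for n in I}
th=np.radians(np.arange(0,360,3));R=np.array([.0395,.044,.0485,.0535,.0345])
W=np.array([1,1,1,-1,-.6])
def pj(n,P):
    K,T=C[n];q=P@T[:3,:3].T+T[:3,3]
    if n=='wrist':
        r=np.hypot(q[:,0],q[:,1]);t=np.arctan2(r,q[:,2]);return K[:2,2]+(t/r*K[0,0])[:,None]*q[:,:2]
    return K[:2,2]+K[0,0]*q[:,:2]/q[:,2:]
def cost(x,parts=False):
    cx,cy,cz,a,b,yaw=x;out=[]
    gap=abs((np.degrees(th)-yaw)%360-180)<14
    for n in I:
        s=0
        for r,w in zip(R,W):
            dx,dy=r*np.cos(th),r*np.sin(th);P=np.c_[cx+dx,cy+dy,cz+a*dx+b*dy]
            uv=pj(n,P);m=cv2.remap(I[n],uv[:,:1].astype(np.float32),uv[:,1:].astype(np.float32),1)[:,0]
            s+=np.sum(m*np.where(gap&(w>0),-1,w)*((uv[:,1]<250) if n=='wrist' else 1))/len(th)
        out.append(s)
    return out if parts else -sum(out)
r=DE(cost,[(.425,.465),(.055,.095),(.035,.065),(-.25,.25),(-.25,.25),(-35,15)],seed=1,maxiter=150,popsize=12,tol=1e-5)
print(r.x.round(4),cost(r.x,True))
x=r.x.copy();x[3]=x[4]=0
r2=DE(lambda y:cost([*y[:3],0,0,y[3]]),[(.425,.465),(.055,.095),(.035,.065),(-35,15)],seed=1,maxiter=100);print('flat',r2.x.round(4),r2.fun)
E
python3 jf.py
```

```text
[ 4.43000e-01  7.36000e-02  4.91000e-02  1.78000e-02 -1.50000e-03
 -1.24496e+01] [np.float64(1.8309817089324878), np.float64(1.1842726922115485)]
flat [ 0.4429  0.0737  0.0491 -9.3136] -2.9955892133041435
```

The ring lies flat, centred near (0.442, 0.074), with yaw about -11°. I'll grip across the band at 207.5°, with the fingertips just above the rim.

```bash
python3 -m jog '[[[0,0.44,-0.67,3,0],[0,0.44,-0.67,7,0],[0,0.44,-0.67,10,0],[0,0.44,-0.67,11.3,0],[0,0.44,-0.67,11.75,0],[0,0.44,-0.67,11.75,0]]]'; python3 -m jog '[[[255,0,0,0,0],[255,0,0,0,0],[255,0,0,0,0],[255,0,0,0,0],[255,0,0,0,0],[255,0,0,0,0],[255,0,0,0,0],[255,0,0,0,0]]]' 30;  python3 -m jog '[[[255,0,0,0,0],[255,0,0,0,0],[255,0,0,0,0]]]' 30
```

```text
t: 19.32
ee_pos: [0.4026, 0.0539, 0.0505]
orientation: [[-0.469, 0.883, 0.001], [0.883, 0.469, -0.0], [-0.001, 0.001, -1.0]]
force: [0.1, 0.4, -0.9]
finger_gap: 0.997
gripper_force: 0.0
t: 20.32
ee_pos: [0.4021, 0.0541, 0.0503]
orientation: [[-0.47, 0.883, 0.0], [0.883, 0.47, -0.0], [-0.0, 0.0, -1.0]]
force: [0.5, 0.0, 0.2]
finger_gap: 0.172
gripper_force: 0.4
t: 20.7
ee_pos: [0.402, 0.0541, 0.0503]
orientation: [[-0.47, 0.883, 0.0], [0.883, 0.47, -0.0], [-0.0, 0.0, -1.0]]
force: [0.1, 0.0, -0.5]
finger_gap: 0.133
gripper_force: 29.3
```

```bash
python3 -m jog '[[[255,0,0,0,0],[255,0,0,-0.5,0],[255,0,0,-1,0],[255,0,0,-2,0],[255,0,0,-3.5,0],[255,0,0,-5,0],[255,0,0,-7,0],[255,0,0,-7,0],[255,0,0,-7,0]]]' 50; python3 - <<'E'
from h import *
print(get_obs()['wrist_torque'])
s=read_camera('scene');cv2.imwrite('pics/s10.png',s)
g=cv2.cvtColor(s,cv2.COLOR_BGR2HSV);b=((g[...,2]<95)&(g[...,1]<60))[165:235,155:235]
print('\n'.join(''.join('#' if q else '.' for q in r) for r in b[::2]))
# mat refine from top: orange cork mask
t=cv2.imread('pics/top0.png');h=cv2.cvtColor(t,cv2.COLOR_BGR2HSV)
for n,f in(('top','pics/top0.png'),('scene','pics/scene0.png')):
    h=cv2.cvtColor(cv2.imread(f),cv2.COLOR_BGR2HSV);c=proj(n,[.537,-.192,.006]).astype(int)
    m=cv2.inRange(h,(8,90,175),(28,255,255));l=np.zeros_like(m);cv2.circle(l,tuple(int(k) for k in c),42,255,-1);m&=l
    k=cv2.findContours(m,0,1)[0];k=max(k,key=cv2.contourArea);e=cv2.fitEllipse(cv2.convexHull(k));print(n,e,ray(n,*e[0],.006))
E
```

```text
t: 21.82
ee_pos: [0.4016, 0.0542, 0.1203]
orientation: [[-0.47, 0.883, -0.0], [0.883, 0.47, -0.0], [0.0, -0.0, -1.0]]
force: [-0.3, 0.8, -1.5]
finger_gap: 0.133
gripper_force: 48.9
[-0.05205914  0.03141546  0.01945647]
.#######....##############......................................................
##########################......................................................
.#########################......................................................
..########################......................................................
..########################......................................................
...#######################......................................................
...##################################...........................................
...##########################################...................................
...#################################################............................
...######################......................#######..........................
...#######################.........................#...................
[... 1538 characters left out ...]
..........
................................................................................
................................................................................
...............##...............................................................
.......................#........................................................
.......................#........................................................
top ((345.08489990234375, 236.32972717285156), (60.51611328125, 61.70207214355469), 143.3610382080078) [ 0.53727721 -0.19259818  0.006     ]
scene ((295.3394775390625, 284.5798645019531), (51.97893142700195, 79.0514907836914), 106.88349151611328) [ 0.53960435 -0.17217776  0.006     ]
```

The ring is held level at z 0.12. I'll raise it over the pick's handle, swing to the mat from the left and then come down.

```bash
python3 -m jog '[[[255,0,0,-4,0],[255,0,0,-9,0],[255,-4,-0.5,-9,0],[255,-8.5,-1.1,-9,0],[255,-13,-1.8,-9,0],[255,-17.5,-2.4,-9,0],[255,-21,-2.9,-7,0],[255,-25,-3.4,-3,0],[255,-28.1,-3.8,0,0],[255,-28.1,-3.8,1,0]]]'; python3 -m jog '[[[255,0,0,0,0],[255,0,0,0,0],[255,0,0,0,0]]]'; python3 - <<'E'
from h import *
o=get_obs();print(togo([.5,-.2117,.02]),o['force'])
w=read_camera('wrist');cv2.imwrite('pics/w11.png',w)
g=cv2.cvtColor(w,cv2.COLOR_BGR2HSV);b=cv2.resize(g,None,fx=.25,fy=.25,interpolation=cv2.INTER_AREA)
L=np.full(b.shape[:2],'.');L[(b[...,2]<115)&(b[...,1]<80)]='o';L[(b[...,2]<85)&(b[...,1]<80)]='#'
L[(b[...,0]>8)&(b[...,0]<28)&(b[...,1]>90)&(b[...,2]>165)]='C'
print('\n'.join(''.join(r) for r in L[15:75,40:120]))
print(proj('wrist',[.539,-.191,.006])/4)
E
```

```text
t: 23.12
ee_pos: [0.4998, -0.2133, 0.1072]
orientation: [[-0.467, 0.884, -0.003], [0.884, 0.467, 0.002], [0.003, -0.002, -1.0]]
force: [-0.4, 0.5, -0.9]
finger_gap: 0.13
gripper_force: 49.1
t: 23.5
ee_pos: [0.5006, -0.2112, 0.1114]
orientation: [[-0.471, 0.882, 0.001], [0.882, 0.471, -0.001], [-0.001, 0.001, -1.0]]
force: [-0.3, 0.8, -1.6]
finger_gap: 0.128
gripper_force: 49.1
[-0.   -0.09  9.14] [-0.3461208   0.7830182  -1.56091695]
.........###......................CCCCCCCCCCCCCCCCCC.CCCCCCCCCC................C
.........o##......................CCCCCCCCCCCCCCCCCC.CCCCCCCCCCCCC..............
.o........#.......................CCCCCCCCCCCCCCCCCC.CCCCCCCCCCCCCC.............
...o.....o#.......................CCCCCCCCCCCCCCCCCCC.....CCCCCCCCCC............
.....o...#........................CCCCCCCCCCCCCCCCCCC..CCCC...CCCCCCCC.....CCCCC
.......o#o........................CCCCCCCCCCCCCCCCCCCCC.CCCCCCCC.CCCCCCCCCCCCCCC
..................................CCCCCCCCCCCCCCCCCCCCCCCCCCCCCCCCC..CCCCCCCCCCC
..................................CCCCCCCCCCCCCCCCCCCCCCCCCCCCCCCCCCCCCCCCCCCCCC
..............
[... 3523 characters left out ...]
.C.......##....C..........
...o.....##...........#.########.....CCCCCCCCC.................#o....C..........
################################.............................C.#o....C..........
################################.............................C##o....CC.........
################################..........................######......C.........
####################..##########...........................#####.......C........
####################..#####ooo##........................########.......C.#######
####################..#####.o###.......................###################ooooo#
####################..#####.#######.................#.###########ooooooo.......o
[81.64195236 52.16275548]
```

```bash
python3 -m jog '[[[255,0,-0.1,3,0],[255,0,-0.1,6,0],[255,0,-0.1,8,0],[255,0,-0.1,9.3,0],[255,0,-0.1,9.8,0],[255,0,-0.1,10.1,0],[255,0,-0.1,10.2,0],[255,0,-0.1,10.2,0]]]'
```

```text
t: 24.55
ee_pos: [0.4998, -0.2125, 0.0088]
orientation: [[-0.47, 0.883, 0.001], [0.883, 0.47, -0.001], [-0.001, 0.001, -1.0]]
force: [-0.1, -0.0, -0.7]
finger_gap: 0.128
gripper_force: 49.0
```

```bash
python3 -m jog '[[[140,0,0,0,0],[140,0,0,0,0],[140,0,0,0,0],[140,0,0,0,0],[140,0,0,-0.5,0],[140,0,0,-2,0],[140,0,0,-5,0],[140,0,0,-9,0],[140,0,0,-9,0],[140,0,0,-9,0]]]'; python3 -m jog '[[[140,5,-4,0,0],[140,10,-8,0,0],[140,10,-8,0,0],[140,10,-8,0,0],[140,10,-8,0,0]]]'; python3 - <<'E'
from h import *
o=get_obs();print(o['ee_pos'],o['joints'])
s=read_camera('scene');t=read_camera('top');cv2.imwrite('pics/s12.png',s);cv2.imwrite('pics/t12.png',t)
def A(n,i,x0,x1,y0,y1):
    g=cv2.cvtColor(i,cv2.COLOR_BGR2HSV)[y0:y1,x0:x1];L=np.full(g.shape[:2],'.');L[(g[...,2]<125)&(g[...,1]<80)]='#';L[(g[...,0]>8)&(g[...,0]<28)&(g[...,1]>90)&(g[...,2]>165)]='C'
    print('\n'.join(''.join(r) for r in L[::2]))
A('top',t,308,384,200,270);A('scene',s,262,342,262,322)
def om(i):
    h=cv2.cvtColor(i,cv2.COLOR_BGR2HSV);q=cv2.inRange(h,(5,150,120),(22,255,255))[165:230,235:270];y,x=np.nonzero(q);return x.mean()+235,y.min()+165,y.max()+165
print(om(s))
E
```

```text
t: 25.8
ee_pos: [0.4992, -0.2121, 0.0988]
orientation: [[-0.47, 0.883, 0.0], [0.883, 0.47, -0.0], [-0.0, 0.0, -1.0]]
force: [0.4, 0.4, 0.5]
finger_gap: 0.455
gripper_force: 0.0
t: 26.42
ee_pos: [0.3836, -0.1629, 0.0981]
orientation: [[-0.47, 0.883, 0.002], [0.883, 0.47, -0.001], [-0.002, 0.001, -1.0]]
force: [-0.4, 0.3, 0.6]
finger_gap: 0.452
gripper_force: 0.0
[ 0.38357105 -0.16285059  0.09814247] [-3.84533522e+01  2.81800030e+01  1.17987295e+02  1.15541737e-03
  3.37076683e+01 -6.64736027e+01]
............................................................................
............................................................................
............................................................................
...............................CCCC.........................................
..........................CCCCCCCCCCCCCCCCCCCCCCC...........................
......................CCCCCCCCCCCCCCCCCCCCCCCCCCCCCCC.......................
...................CCCCCCCCCC...................CCCCCCCC....................
................CCCCCCCCC...........................CCCCCC..
[... 3888 characters left out ...]
.....CCCC......CC.#########################.CCC......CCCC.............
..................CCCCCC.........CCCCCCCCCCCCCCCC.........CCCCCC................
......................CCCCCCCCCC...................CCCCCCCC.....................
......................C.....CCCCCCCCCCCCCCCCCCCCCCCCC...........................
................................................................................
................................................................................
................................................................................
................................................................................
(np.float64(250.68023255813952), np.int64(203), np.int64(219))
```

```bash
python3 -m jog '[[[140,0,0,-5,0],[140,0,0,-10,0],[140,0,0,-15,0],[140,0,0,-20,0],[140,0,0,-20,0],[140,0,0,-20,0]]]'; python3 - <<'E'
from h import *
def om(i,b=(165,230,235,270)):
    h=cv2.cvtColor(i,cv2.COLOR_BGR2HSV);q=cv2.inRange(h,(5,150,120),(22,255,255))[b[0]:b[1],b[2]:b[3]];y,x=np.nonzero(q);return x.mean()+b[2],y.min()+b[0],y.max()+b[0],len(x)
s=read_camera('scene');t=read_camera('top')
print(om(cv2.imread('pics/scene0.png')),om(s));T=(225,255,245,272)
print(om(cv2.imread('pics/top0.png'),T),om(t,T));print(proj('scene',get_obs()['ee_pos']))
for n,i,j in(('scene',s,cv2.imread('pics/scene0.png')),('top',t,cv2.imread('pics/top0.png'))):
    for nm,p in(('tin',[.60,-.31,.03]),('bowl',[.635,-.235,.036]),('match',[.67,-.12,.015]),('eraser',[.66,-.05,.011])):
        u,v=proj(n,p).astype(int);print(n,nm,cv2.absdiff(i,j)[v-15:v+15,u-15:u+15].mean().round(1),end=' ')
E
```

```text
t: 27.28
ee_pos: [0.3818, -0.1613, 0.298]
orientation: [[-0.47, 0.883, -0.0], [0.883, 0.47, 0.0], [0.0, -0.0, -1.0]]
force: [-0.0, 0.3, 0.5]
finger_gap: 0.449
gripper_force: 0.0
(np.float64(250.88266666666667), np.int64(183), np.int64(219), 375) (np.float64(250.52506596306068), np.int64(184), np.int64(219), 379)
(np.float64(257.76), np.int64(234), np.int64(244), 100) (np.float64(258.61224489795916), np.int64(234), np.int64(245), 98)
[195.39409464 132.1062737 ]
scene tin 17.9 scene bowl 27.3 scene match 20.4 scene eraser 26.5 top tin 0.9 top bowl 1.3 top match 1.2 top eraser 1.5
```

The pick hangs as it did at the start, and the ring is flat and centred on the mat. The bystanders haven't moved in the top view.

```bash
python3 -c "
from workcell import *
print(sign_off())"
```

```text
the job is handed in; nothing more can be done
None
```

I handed the job in at about 27 s: the ring is off the drum and flat on the middle of the cork mat, the pick hangs in its stand again, and the bystanders haven't moved; the hand-in gave no verdict, so these come from my last camera checks.

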